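# Index the gauge stop at the blue clip and lock it

## Robot

A 7-joint arm with a two-finger parallel gripper is mounted at the origin on the work surface; the furniture and walls round the work are solid. World frame = base frame: x ahead of the robot, y to its left, z up, the work surface at z = 0. Lengths are in m, angles in rad, forces in N, time in s.
With the tool pointing down it reaches from about 0.375 to 0.925 m from the base axis. Payload 3.1 kg.
Tool frame: the origin (TCP) lies on the centre line of the jaws, within the pads' length; the fingertips stand 22 mm ahead of it and the grasp point (between the pads) lies 3 mm ahead of it; z points along the fingers, y is the line along which they close (so a half turn about z gives the same grasp; the last joint's range is limited). The gripper opens to 85 mm and grips with 20 to 120 N. Pads are 22 mm wide; open, the fingers measure 114 mm over their backs; the gripper's body (76 mm by 85 mm) begins 54 mm behind the grasp point. The pads swing forward as they close: fully open they stand 13 mm farther back than shut.
Start: joints at [1.235, 0.383, 0.044, 1.598, -0.018, 1.161, -0.05], TCP at [0.153, -0.632, 0.253] pointing down, gripper open.
Joint ranges: [-2.61, 2.61], [-0.41, 2.15], [-1.48, 1.57], [0, 2.5], [-1.57, 4.71], [0.05, 1.97], [-2.85, 2.85]. Speed limits (rad/s): [2.79, 2.79, 3.14, 3.14, 3.14, 3.14, 3.14].

## Interface

Orientations are given as a 3x3 rotation matrix whose columns are the frame's x, y, z axes.
In Python, from plant import r, imaging, job gives the robot as it stands (r), with the cameras (imaging) and the job (job).
- The arm moves only by the shell command python3 steer.py 'ROWS' [OPENING]. ROWS is a JSON list of rows, 1 to 8 of them, each of 6 numbers: dx, dy, dz in parts of the range, where 1.0 means 80 cm, then a rotation vector rx, ry, rz in normalised numbers (1 is pi/2 rad); each row is the pose to reach, as a shift and turn from the pose commanded when the command began, along the tool's axes at that moment; what a row does not reach only later rows make up. A row lasts 1/10 s, in which the tool goes at most 0.05 m and 0.15 rad, less where a joint would pass 70% of its speed; a pose out of reach is approached as far as the arm can. OPENING is the opening from 0.0 (shut) to 1.0 (fully open), set as the command begins (- or left out keeps the last). The fingers move at their own pace and stop on an object; the grip force is fixed at half the most. Time passes only in rows, so rows that do not move let the fingers close. It prints the time, the measured TCP pose, the force, the opening and the grip force at its end. Shift and turn numbers lie between -1 and 1, and a call with a number outside is refused. Input that does not fit is refused with a message, and nothing moves.
- r.sense(): the state, without advancing time (a new reading comes with each control period).
- imaging.grab_frame(name): name is "side" or "top"; returns a dict with "color" (400x640x3 uint8, red, green, blue), "K" (3x3 intrinsics, pixels), "k1" (the pictures are not rectified: a ray, as slopes to the right and down, at radius r is drawn at 1 + k1 r^2 times it, then the intrinsics apply), "R" (3x3) and "t" (3): a world point X has camera coordinates R X + t. Camera axes: x right, y down, z forward; pixel columns grow to the right and rows downward; lengths in m; the calibration is good to about 2 mm. A picture is of the moment at which its call begins. There is no depth.
- job.sign_off(): hands the job in; it is judged then, once.
The state is a dict: "clock": time; "joints": joint angles; "qd": joint speeds; "tau": joint torques, N m; "ee_pos": TCP position; "ee_rot": TCP orientation; "ft_force": force on the tool from outside, world axes, zero at the start; "wrist_torque": the same for the moment, N m; "gripper_width": opening from 0.0 (shut) to 1.0 (fully open); "grasp_force": force on a finger pad.
Only numpy, scipy, OpenCV 4.12 (cv2) and the standard library are available. Lean on these libraries where they do the work, as an engineer would, in place of code of your own. Each camera call takes 0.05 s, during which the arm holds its last target. There are 200 camera calls.

## Task

Set the sliding stop of the length gauge for the next job: push the stop along its rail with the fingers, without gripping it, until its sprung pin drops into the notch of the blue clip, and leave it there without pushing it on over the clip. Then press the yellow lock button on top of the stop all the way down, and come away with the stop still sitting in the blue notch. Leave the other things on the worktop where they are.

Things in the scene. Friction and masses are not known exactly. Their poses are not given: they have to be found in the camera images.
- rail: length gauge fixed to the worktop: dark steel base plate 76 x 310 mm, 12 mm thick, with a 24 mm wide aluminium guide bar on its far half (top at z 34 mm) and grey end blocks (top at z 42 mm). Origin: centre of the plate's underside. Its y axis runs along the rail, the way the stop slides; its x axis points away from the robot at yaw 0; z up.
- stop (a joint): grey sliding stop, m along the rail: 0 mid-rail, growing to the rail's +y end, travel -0.122 to 0.122. It slides with under 1 N friction, cannot be lifted off, stays where left. Climbing a clip's outer ramp takes about 4 to 7 N; past the crest the force dips to nothing and the stop jumps the last 4 to 5 mm into the notch by itself. Pushing it on out takes 10 N or more.
- stop_pin (a point): point on the stop, 36 mm above the worktop, on the axis of the upright sprung pin in its nose (16 mm to the rail's -x side of the middle line). The pin is in a notch when this point is straight above it; the pin's round steel head, 60 mm above the worktop, rises about 6 mm while it crosses a crest.
- stop_top (a point): top centre of the stop's light-grey push block, 89 mm above the worktop, 24 mm to the rail's +x side of its middle line. The block is 32 mm across the rail, 40 mm along it (push faces 20 mm to either side of this point) and reaches from 51 to 89 mm above the worktop; the saddle below it is 48 mm long.
- blue_notch (a point): bottom of the V notch in the blue clip, 15 mm above the worktop, between two crests 7 mm to either side of it (tops 22 mm above the worktop; ramps run 22 mm out from the notch). The clip, 46 mm long, is clamped on the near edge of the base plate, on one or the other side of the stop, 65 to 95 mm from mid-rail.
- red_notch (a point): the same on the red clip (another length, not wanted now), on the other side of the stop.
- lock (a joint): yellow round lock button, 24 mm across, on top of the stop's push block: 0 = up, 0.006 = fully down, in m. It takes about 5 N to press and stays where it is left.
- lock_top (a point): centre of the lock button's top face, 100 mm above the worktop when up, 94 mm when down; straight above stop_top.
- glaze_jar: loose clear glass jar, 96 mm across, 153 mm tall, standing at the far left; origin at its underside's centre. Bystander.
- plaster_block: loose white plaster block, 102 x 65 x 35 mm, far left beside the jar. Bystander.
- sanding_block: loose dark sanding block, 53 x 87 x 28 mm, in front of the rail's left end. Bystander.
- wood_wedge: loose brown wooden wedge, 55 x 46 x 22 mm, in front of the rail's right half. Bystander.

How it is judged:
On the way, in this order (a step that is already met when the one before it is completed fails the run):
1. the stop's pin has dropped into the blue clip's notch (within 3 mm), with the lock button still up (horizontal distance between stop_pin and blue_notch below 0.003 m and value of joint lock below 0.002 m), for 0.2 s.
2. the lock button is pressed fully down with the stop in the blue notch (horizontal distance between stop_pin and blue_notch below 0.003 m and value of joint lock above 0.005 m), for 0.1 s.
At the end, for the whole second after the job is handed in: the stop rests with its pin in the blue clip's notch (within 3 mm) and its lock button is down (at least 5 of its 6 mm) (all of step 2 and velocity of joint stop between -0.005 and 0.005 m/s); the robot touches nothing.
It fails at once if the stop was pushed on over the blue clip (more than 12 mm past its notch) ((y of blue_notch in the frame of rail above 0 m and y of stop_pin in the frame of blue_notch above 0.012 m) or (y of blue_notch in the frame of rail below 0 m and y of stop_pin in the frame of blue_notch below -0.012 m)).
It fails at once if a bystander was moved, lifted or carried (more than 20 mm) (distance of any of glaze_jar, plaster_block, sanding_block, wood_wedge from where it was at the start of the episode above 0.02 m).
It fails at once if the stop was gripped (fingers brought down astride its push block instead of pushing from one side) (horizontal distance between the grasp point and stop_top below 0.022 m and height (world z) of the grasp point below 0.094 m and value of joint lock below 0.002 m).
It also fails if it takes over 58 s, if anything falls off the work surface, if the arm or the gripper's body presses on something with over 40 N, if the wrist force passes 120 N, or if a joint passes its speed limit or range.

## Working session

There is one attempt and no reset: what is moved stays moved. The work goes in short steps, Python scripts to look and compute and a shell command to move; the robot and the scene stay as the last step left them, time stands still between calls to the robot, and variables do not carry over. Pictures are saved under pics/ and viewed, at most 10 in all, crops included, and the job is handed in when it is done.

```bash
mkdir -p pics; cat > h.py <<'E'
import numpy as np, cv2
from plant import r, imaging, job
def shot(n,f):
    d=imaging.grab_frame(n); cv2.imwrite('pics/'+f,d['color'][...,::-1]); np.savez('pics/'+f+'.npz',**{k:d[k] for k in('K','k1','R','t','color')}); return d
def ray(d,px):
    K=d['K']; k=float(d['k1']); p=cv2.undistortPoints(np.array([[px]],float),K,np.array([k,0,0,0.]))[0,0]
    R=d['R']; o=-R.T@d['t']; return o,R.T@np.array([p[0],p[1],1])
def atz(d,px,z):
    o,v=ray(d,px); return o+v*(z-o[2])/v[2]
def proj(d,X):
    return cv2.projectPoints(np.array([X],float),cv2.Rodrigues(np.array(d['R']))[0],np.array(d['t'],float),d['K'],np.array([float(d['k1']),0,0,0]))[0][0,0]
def load(f): return dict(np.load('pics/'+f+'.npz'))
E
python3 - <<'E'
from h import *
shot('side','s0.png');d=shot('top','t0.png')
s=r.sense();print(s['clock'],s['ee_pos'],s['ee_rot'],s['ft_force'],s['gripper_width'],d['k1'])
E
ls
```

```text
0.1 [ 0.15293609 -0.63090518  0.25194775] [[ 9.71835340e-01  2.35659880e-01 -7.01569375e-04]
 [ 2.35660892e-01 -9.71832457e-01  2.37073738e-03]
 [-1.23120204e-04 -2.46929883e-03 -9.99996944e-01]] [-0.60973585 -0.20406719 -0.22893379] 0.9976988181493271 -0.05662779697149492
h.py
pics
plant.py
steer.py
```

View pics/s0.png

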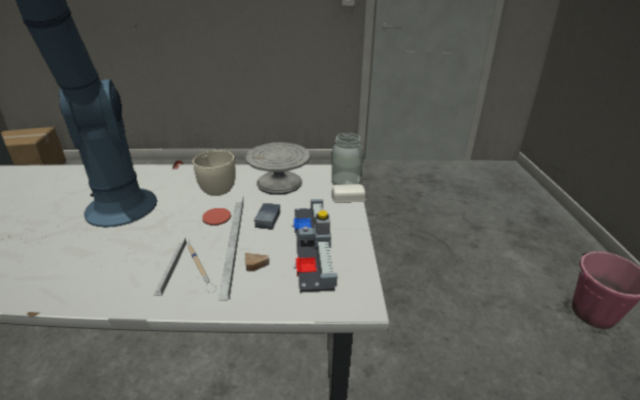

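View pics/t0.png

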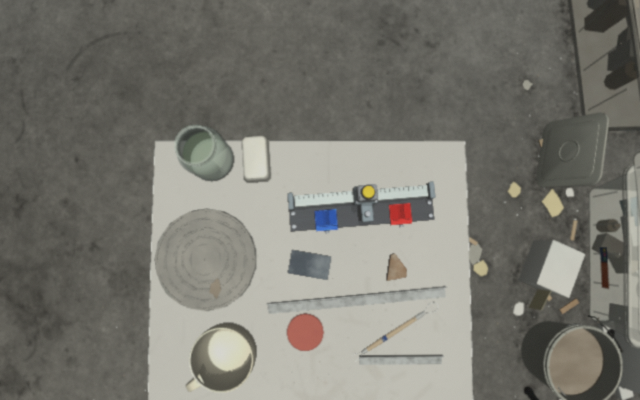

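The side view shows the robot on the left, with the rail at about (315,245). In the top view the rail runs from (291,210) to (434,203), with blue at (326,220), red at (400,213), the stop at (367,205) and the button at (369,191). I'll enlarge both.

```bash
python3 - <<'E'
from h import *
t=cv2.imread('pics/t0.png')[170:240,280:445]; s=cv2.imread('pics/s0.png')[195:295,280:350]
cv2.imwrite('pics/t0c.png',cv2.resize(t,None,fx=4.8,fy=4.8,interpolation=cv2.INTER_CUBIC))
cv2.imwrite('pics/s0c.png',cv2.resize(s,None,fx=6,fy=6,interpolation=cv2.INTER_CUBIC))
E
```

```text
(no output)
```

View pics/t0c.png

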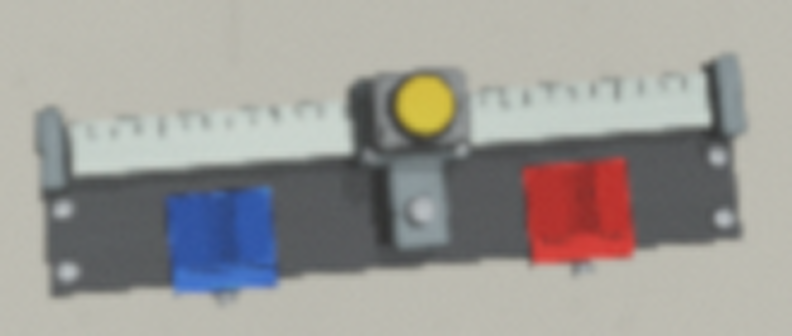

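View pics/s0c.png

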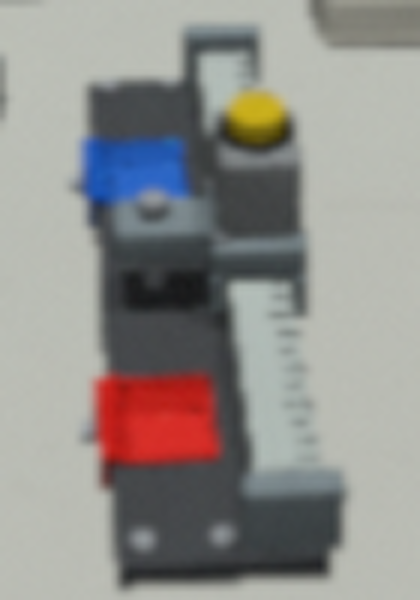

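```bash
python3 - <<'E'
from h import *
np.set_printoptions(precision=4,suppress=True)
d=load('t0.png');s=load('s0.png')
P=lambda u,v:(280+(u+.5)/4.8-.5,170+(v+.5)/4.8-.5)
S=lambda u,v:(280+(u+.5)/6-.5,195+(v+.5)/6-.5)
q={}
for n,u,v,z in [('LN',52,296,.012),('RN',742,237,.012),('sLf',63,209,.013),('sLn',68,271,.013),('sRf',718,157,.013),('sRn',724,218,.013),('blueFL',168,197,.015),('blueFR',271,188,.015),('blueNL',173,268,.015),('blueNR',275,262,.015),('pin',421,208,.06),('btn',425,104,.1)]:
    q[n]=atz(d,P(u,v),z);print(n,q[n])
for n,u,v,z in [('pin',153,200,.06),('btn',258,107,.1),('sRn',144,540,.013),('sRf',222,534,.013)]:print('side',n,atz(s,S(u,v),z))
y=q['LN']-q['RN'];print('len',np.linalg.norm(y)); 
e=(q['sLf']+q['sLn']-q['sRf']-q['sRn']);e/=np.linalg.norm(e);x=np.array([e[1],-e[0],0])
o=(q['sLf']+q['sLn']+q['sRf']+q['sRn'])/4
print('yaw',np.arctan2(-e[0],e[1]))
for n in q: print(n,(q[n]-o)@x*1e3,(q[n]-o)@e*1e3)
# triangulate btn
def tri(a,b):
    A=[];B=[]
    for o,v in(a,b):
        v=v/np.linalg.norm(v);M=np.eye(3)-np.outer(v,v);A.append(M);B.append(M@o)
    return np.linalg.lstsq(np.vstack(A),np.hstack(B),rcond=None)[0]
print(tri(ray(d,P(425,104)),ray(s,S(258,107))),tri(ray(d,P(421,208)),ray(s,S(153,200))))
E
```

```text
LN [ 0.4995 -0.0195  0.012 ]
RN [ 0.5245 -0.3261  0.012 ]
sLf [ 0.5378 -0.0243  0.013 ]
sLn [ 0.5104 -0.0266  0.013 ]
sRf [ 0.5602 -0.316   0.013 ]
sRn [ 0.5329 -0.318   0.013 ]
blueFL [ 0.5428 -0.0706  0.015 ]
blueFR [ 0.5467 -0.1161  0.015 ]
blueNL [ 0.5115 -0.0727  0.015 ]
blueNR [ 0.514  -0.1176  0.015 ]
pin [ 0.5345 -0.1769  0.06  ]
btn [ 0.5737 -0.1742  0.1   ]
side pin [ 0.5348 -0.1809  0.06  ]
side btn [ 0.5749 -0.1761  0.1   ]
side sRn [ 0.534  -0.3168  0.013 ]
side sRf [ 0.561  -0.3139  0.013 ]
len 0.30761138088028933
yaw 0.07691025810904815
LN -24.06107779685697 153.99669188050956
RN -22.716738802317018 -153.6117514362274
sLf 13.709405191701803 146.290883264678
sLn -13.709405191701805 146.12837952388975
sRf 13.674725967788662 -146.28598690064848
sRn -13.67472596778855 -146.13327588791924
blueFL 15.1862966474604 99.7426079063028
blueFR 15.556669370559234 54.13308155906171
blueNL -16.15656104253085 100.02076314462224
blueNR -17.114096032151373 55.105056610639465
pin -1.2788442080709046 -5.5656188696265785
btn 38.03903261497698 -5.9412073117720565
[ 0.5744 -0.1744  0.0988] [ 0.5347 -0.1772  0.0573]
```

The rail's yaw is 0.077 rad. The stop sits at -5.7 mm along the rail and the blue notch at about +77.3 mm, so the push is about 83 mm to +y. The button and pin triangulate to heights 99 and 57 mm, which fits. I'll close the fingers and go to the stop's -y side.

The rows are not in the units I measure in: shifts go in shares of 80 cm and turns go in shares of pi/2 rad. I convert before sending: 0.3 m / 0.8 = 0.375, -0.04 m / 0.8 = -0.05, 0.05 rad / 1.5708 = 0.0318.

```bash
python3 steer.py '[[0.0375, -0.0213, 0, 0, 0, 0.0127], [0.0875, -0.05, 0, 0, 0, 0.0318], [0.1375, -0.0788, 0, 0, 0, 0.0509], [0.1875, -0.1075, 0, 0, 0, 0.07], [0.2375, -0.1363, 0, 0, 0, 0.0891], [0.2875, -0.165, 0, 0, 0, 0.1025], [0.3375, -0.1938, 0, 0, 0, 0.1025], [0.375, -0.215, 0, 0, 0, 0.1025]]' 0.0
python3 - <<'E'
from h import *
s=r.sense();R=s['ee_rot'];print(s['ee_pos'],R,R.T@(np.array([.578,-.230,.25])-s['ee_pos']))
E
```

```text
clock: 0.9
ee_pos: [0.4065, -0.3905, 0.2529]
ee_rot: [[0.997, 0.08, 0.0], [0.08, -0.997, 0.002], [0.0, -0.001, -1.0]]
ft_force: [0.3, 0.1, 0.1]
gripper_width: 0.002
grasp_force: 0.0
[ 0.40645761 -0.39046911  0.25287285] [[ 9.96778579e-01  8.02019970e-02  3.24096117e-04]
 [ 8.02014134e-02 -9.96777505e-01  1.52937187e-03]
 [ 4.45710397e-04 -1.49845215e-03 -9.99998778e-01]] [ 0.18385835 -0.14618965  0.00317386]
```

Converted, 0.184 m / 0.8 = 0.23, -0.146 m / 0.8 = -0.1825.

```bash
python3 steer.py '[[0.0375, -0.03, 0, 0, 0, 0], [0.0813, -0.065, 0, 0, 0, 0], [0.125, -0.1, 0, 0, 0, 0], [0.1688, -0.135, 0, 0, 0, 0], [0.2063, -0.1638, 0, 0, 0, 0], [0.23, -0.1825, 0.025, 0, 0, 0], [0.23, -0.1825, 0.075, 0, 0, 0], [0.23, -0.1825, 0.1125, 0, 0, 0]]'
python3 - <<'E'
from h import *
shot('side','s1.png');s=r.sense();R=s['ee_rot'];print(s['ee_pos'],R.T@(np.array([.578,-.230,.082])-s['ee_pos']))
im=cv2.imread('pics/s1.png')[100:300,240:400];cv2.imwrite('pics/s1c.png',cv2.resize(im,None,fx=3,fy=3,interpolation=cv2.INTER_CUBIC))
E
```

```text
clock: 1.7
ee_pos: [0.5766, -0.2321, 0.1612]
ee_rot: [[0.997, 0.08, -0.001], [0.08, -0.997, 0.001], [-0.001, -0.001, -1.0]]
ft_force: [-0.5, -0.9, -1.1]
gripper_width: 0.003
grasp_force: 0.0
[ 0.57207374 -0.23173408  0.15504967] [ 0.0068583  -0.00086948  0.07298349]
```

View pics/s1c.png

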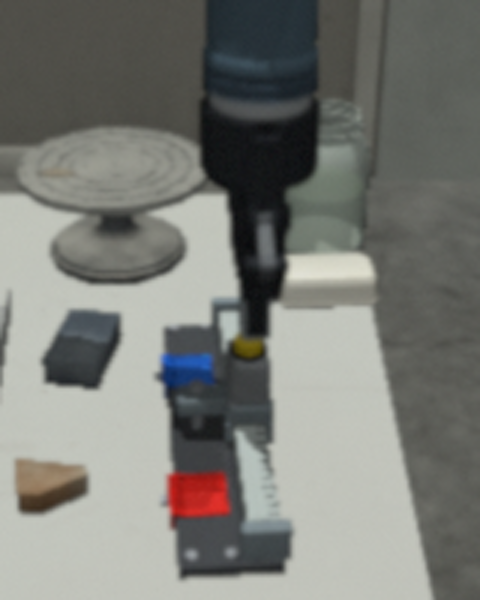

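The fingers, at crop (255,330), hang in front of the block on the camera (-y) side, still above it. Next I lower them beside the push block.

Converted, 0.073 m / 0.8 = 0.0913, 0.065 m / 0.8 = 0.0813.

```bash
python3 steer.py '[[0.0038, 0, 0.025, 0, 0, 0], [0.0075, 0, 0.0563, 0, 0, 0], [0.0075, 0, 0.0813, 0, 0, 0], [0.0075, 0, 0.0913, 0, 0, 0], [0.0075, 0, 0.0913, 0, 0, 0]]'
python3 - <<'E'
from h import *
shot('side','s2.png');s=r.sense();b=np.array([.5741,-.1743,.1]);e=np.array([-.0768,.997,0]);x=np.array([.997,.0768,0])
p=s['ee_pos'];print(p,(p-b)@x,(p-b)@e,s['ft_force'])
im=cv2.imread('pics/s2.png')[160:300,270:370];cv2.imwrite('pics/s2c.png',cv2.resize(im,None,fx=4,fy=4,interpolation=cv2.INTER_CUBIC))
E
```

```text
clock: 2.25
ee_pos: [0.5811, -0.2336, 0.0891]
ee_rot: [[0.997, 0.076, -0.003], [0.076, -0.997, 0.001], [-0.003, -0.001, -1.0]]
ft_force: [-0.3, 0.6, 0.6]
gripper_width: 0.006
grasp_force: 0.0
[ 0.58218171 -0.23393315  0.09040212] 0.003477634442394663 -0.06007492889150629 [0.76143866 0.826865   0.46852249]
```

View pics/s2c.png

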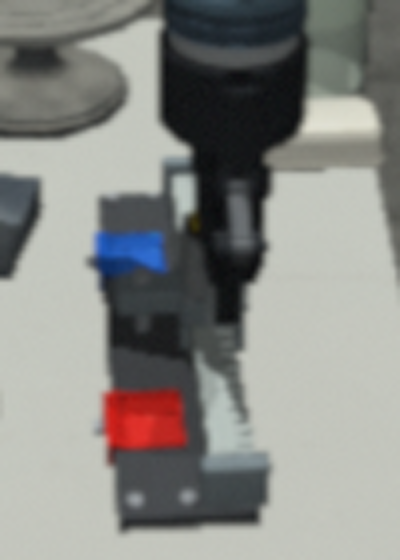

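The fingers are beside the stop, low and clear of it on the -y side, with about 25 mm of gap. I'll push along tool -y.

Converted, -0.068 m / 0.8 = -0.085, -0.01 m / 0.8 = -0.0125.

```bash
python3 steer.py '[[0, -0.0125, 0.0075, 0, 0, 0], [0, -0.025, 0.0075, 0, 0, 0], [0, -0.035, 0.0075, 0, 0, 0], [0, -0.045, 0.0075, 0, 0, 0], [0, -0.055, 0.0075, 0, 0, 0], [0, -0.065, 0.0075, 0, 0, 0], [0, -0.075, 0.0075, 0, 0, 0], [0, -0.085, 0.0075, 0, 0, 0]]'
python3 - <<'E'
from h import *
d=shot('top','t3.png');shot('side','s3.png');s=r.sense();b=np.array([.5741,-.1743,.1]);e=np.array([-.0768,.997,0]);x=np.array([.997,.0768,0])
p=s['ee_pos'];print(p,(p-b)@x,(p-b)@e,s['ft_force'])
im=d['color'][150:250,270:450,::-1];im=cv2.resize(im,None,fx=4,fy=4,interpolation=cv2.INTER_CUBIC)
cv2.imwrite('pics/t3c.png',im)
E
```

```text
clock: 3.1
ee_pos: [0.5775, -0.1654, 0.0846]
ee_rot: [[0.997, 0.077, 0.001], [0.077, -0.997, -0.0], [0.001, 0.0, -1.0]]
ft_force: [0.5, -1.4, 1.3]
gripper_width: 0.002
grasp_force: 0.6
[ 0.5771928  -0.16327507  0.08419901] 0.003930233521571568 0.010754329436154317 [ 0.1149037  -0.02922131  0.01320834]
```

View pics/t3c.png

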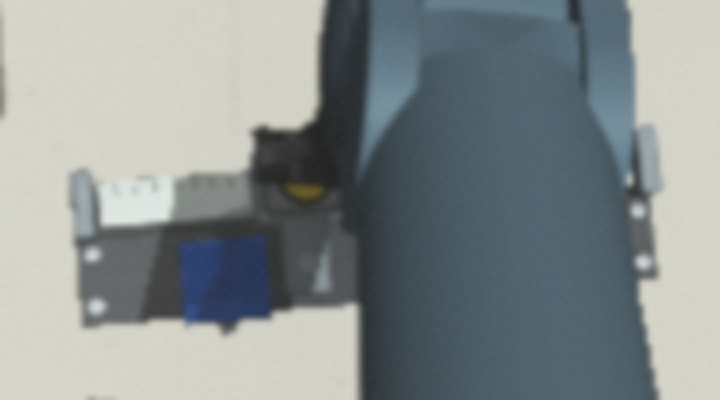

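The button at crop (305,185) has moved about 46 mm, matching the tool, and blue is at (227,280). About 37 mm remain to the notch, so I'll go up to the ramp and then use small steps while watching the force.

Converted, -0.018 m / 0.8 = -0.0225, -0.015 m / 0.8 = -0.0188.

```bash
for i in 1; do :; done
python3 steer.py '[[0, -0.0063, 0, 0, 0, 0], [0, -0.0125, 0, 0, 0, 0], [0, -0.0188, 0, 0, 0, 0], [0, -0.0225, 0, 0, 0, 0], [0, -0.0225, 0, 0, 0, 0]]' | grep -E 'clock|pos|force'
python3 steer.py '[[0, -0.0025, 0, 0, 0, 0], [0, -0.0038, 0, 0, 0, 0], [0, -0.0038, 0, 0, 0, 0]]' | grep -E 'pos|ft'
python3 steer.py '[[0, -0.0025, 0, 0, 0, 0], [0, -0.0038, 0, 0, 0, 0], [0, -0.0038, 0, 0, 0, 0]]' | grep -E 'pos|ft'
```

```text
clock: 3.7
ee_pos: [0.5756, -0.1468, 0.0841]
ft_force: [0.2, -0.6, 0.2]
grasp_force: 0.0
ee_pos: [0.5754, -0.1449, 0.0842]
ft_force: [-0.6, -0.7, -0.3]
ee_pos: [0.5754, -0.1438, 0.0843]
ft_force: [1.4, -4.6, -1.7]
```

Converted, -0.002 m / 0.8 = -0.0025.

```bash

python3 steer.py '[[0, -0.0025, 0, 0, 0, 0], [0, -0.0025, 0, 0, 0, 0], [0, -0.0025, 0, 0, 0, 0]]' | grep -E 'pos|ft'
python3 steer.py '[[0, -0.0025, 0, 0, 0, 0], [0, -0.0025, 0, 0, 0, 0], [0, -0.0025, 0, 0, 0, 0]]' | grep -E 'pos|ft'
python3 steer.py '[[0, -0.0025, 0, 0, 0, 0], [0, -0.0025, 0, 0, 0, 0], [0, -0.0025, 0, 0, 0, 0]]' | grep -E 'pos|ft'
```

```text
ee_pos: [0.5752, -0.142, 0.0843]
ft_force: [0.8, -4.8, -2.3]
ee_pos: [0.5751, -0.1403, 0.0843]
ft_force: [1.8, -6.0, -2.3]
ee_pos: [0.5749, -0.1385, 0.0843]
ft_force: [1.2, -5.6, -2.8]
```

Converted, -0.002 m / 0.8 = -0.0025.

```bash

python3 steer.py '[[0, -0.0025, 0, 0, 0, 0], [0, -0.0025, 0, 0, 0, 0], [0, -0.0025, 0, 0, 0, 0]]' | grep -E 'pos|ft'
python3 steer.py '[[0, -0.0013, 0, 0, 0, 0], [0, -0.0013, 0, 0, 0, 0], [0, -0.0013, 0, 0, 0, 0]]' | grep -E 'pos|ft'
```

```text
ee_pos: [0.5748, -0.1368, 0.0843]
ft_force: [1.5, -6.0, -2.5]
ee_pos: [0.5748, -0.1363, 0.0843]
ft_force: [0.8, -7.0, -2.0]
```

Converted, -0.001 m / 0.8 = -0.0013.

```bash

python3 steer.py '[[0, -0.0013, 0, 0, 0, 0], [0, -0.0013, 0, 0, 0, 0], [0, -0.0013, 0, 0, 0, 0]]' | grep -E 'pos|ft'
```

```text
ee_pos: [0.5747, -0.1354, 0.0843]
ft_force: [1.5, -6.8, -3.3]
```

```bash

python3 steer.py '[[0, -0.0013, 0, 0, 0, 0], [0, -0.0013, 0, 0, 0, 0], [0, -0.0013, 0, 0, 0, 0]]' | grep -E 'pos|ft'
```

```text
ee_pos: [0.5746, -0.1345, 0.0843]
ft_force: [0.7, -6.2, -3.0]
```

Converted, -0.001 m / 0.8 = -0.0013.

```bash

python3 steer.py '[[0, -0.0013, 0, 0, 0, 0], [0, -0.0013, 0, 0, 0, 0], [0, -0.0013, 0, 0, 0, 0]]' | grep -E 'pos|ft'
```

```text
ee_pos: [0.5746, -0.134, 0.0843]
ft_force: [1.2, -7.6, -2.6]
```

Converted, -0.001 m / 0.8 = -0.0013.

```bash

python3 steer.py '[[0, -0.0013, 0, 0, 0, 0], [0, -0.0013, 0, 0, 0, 0], [0, -0.0013, 0, 0, 0, 0]]' | grep -E 'pos|ft'
```

```text
ee_pos: [0.5742, -0.1279, 0.0842]
ft_force: [-0.4, -0.1, 0.4]
```

Converted, -0.001 m / 0.8 = -0.0013.

```bash

python3 steer.py '[[0, -0.0013, 0, 0, 0, 0], [0, -0.0013, 0, 0, 0, 0], [0, -0.0013, 0, 0, 0, 0]]' | grep -E 'pos|ft'
```

```text
ee_pos: [0.5744, -0.1267, 0.0844]
ft_force: [-1.3, -0.4, -0.6]
```

The force fell from 7.6 N to about 0 and the tool sprang forward, so the pin has probably dropped. I'll back off, rise and look.

Converted, 0.17 m / 0.8 = 0.2125, 0.14 m / 0.8 = 0.175.

```bash
python3 steer.py '[[0, 0.0188, 0, 0, 0, 0], [0, 0.05, 0, 0, 0, 0], [0, 0.075, -0.0375, 0, 0, 0], [0, 0.075, -0.0875, 0, 0, 0], [0, 0.125, -0.0875, 0, 0, 0], [0, 0.175, -0.0875, 0, 0, 0], [0, 0.2125, -0.0875, 0, 0, 0], [0, 0.2125, -0.0875, 0, 0, 0]]' | grep -E 'clock|pos|ft'
python3 - <<'E'
from h import *
d=shot('top','t4.png');s=shot('side','s4.png')
a=cv2.resize(d['color'][170:240,280:400],None,fx=4,fy=4,interpolation=cv2.INTER_CUBIC)
b=cv2.resize(s['color'][190:260,285:345],None,fx=4,fy=4,interpolation=cv2.INTER_CUBIC)
cv2.imwrite('pics/c4.png',np.hstack([a,b])[...,::-1])
E
```

```text
clock: 8.1
ee_pos: [0.5851, -0.3074, 0.1545]
ft_force: [-0.9, -0.8, -0.5]
```

View pics/c4.png

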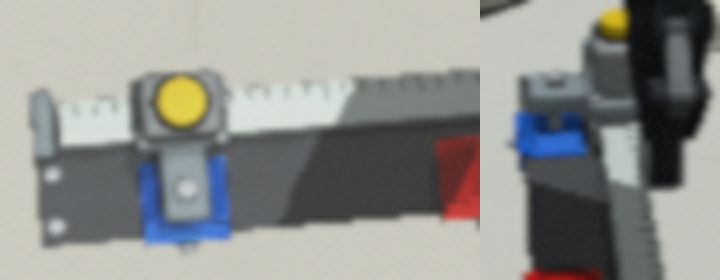

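The top view shows the stop over the blue clip, with the pin at crop (187,188) and the button at (182,102).

```bash
python3 - <<'E'
from h import *
d=load('t4.png');P=lambda u,v:(280+(u+.5)/4-.5,170+(v+.5)/4-.5)
e=np.array([-.0768,.997,0]);x=np.array([.997,.0768,0]);o=np.array([.5353,-.1712,0])
for n,u,v,z in [('pin',187,188,.06),('btn',182,102,.1)]:
    p=atz(d,P(u,v),z);print(n,p,(p-o)@x,(p-o)@e)
s=r.sense();R=s['ee_rot'];p=atz(d,P(182,102),.1);print(s['ee_pos'],R.T@(np.r_[p[:2],.14]-s['ee_pos']),R)
E
```

```text
pin [ 0.52726997 -0.09418397  0.06      ] -0.0020911047805779225 0.0774016876593188
btn [ 0.56632845 -0.09083035  0.1       ] 0.0371077552696419 0.07774555500643918
[ 0.58637114 -0.29994913  0.1539856 ] [-0.00472888 -0.21002532  0.01396332] [[ 9.97336270e-01  7.29389175e-02 -5.28615328e-04]
 [ 7.29388439e-02 -9.97336403e-01 -1.57226610e-04]
 [-5.38675249e-04  1.18251210e-04 -9.99999848e-01]]
```

The pin is at 77.4 mm and the notch at 77.3 mm, so it is seated. Next I move above the button.

```bash
python3 steer.py '[[0, -0.05, 0, 0, 0, 0], [-0.0025, -0.1, 0, 0, 0, 0], [-0.005, -0.15, 0, 0, 0, 0], [-0.0063, -0.2, 0, 0, 0, 0], [-0.0063, -0.2438, 0, 0, 0, 0], [-0.0063, -0.2625, 0, 0, 0, 0], [-0.0063, -0.2625, 0, 0, 0, 0], [-0.0063, -0.2625, 0, 0, 0, 0]]' | grep -E 'clock|pos|ft'
python3 - <<'E'
from h import *
imaging.grab_frame('side')
for i in range(2):
    s=r.sense();R=s['ee_rot'];print(s['ee_pos'],R.T@(np.array([.5663,-.0908,.122])-s['ee_pos']));shot('side','s5.png')
E
```

```text
clock: 9.0
ee_pos: [0.5663, -0.0899, 0.1544]
ft_force: [0.3, -0.4, 1.1]
[ 0.56632085 -0.09120859  0.15431885] [ 6.92238746e-06 -4.63691955e-04  3.23181118e-02]
[ 0.56625921 -0.09169426  0.15422739] [ 0.00010907 -0.00093998  0.03222593]
```

Centred within 1 mm. Pressing down now.

Converted, 0.03 m / 0.8 = 0.0375, 0.027 m / 0.8 = 0.0338.

```bash
python3 steer.py '[[0, -0.0013, 0.0125, 0, 0, 0], [0, -0.0013, 0.025, 0, 0, 0], [0, -0.0013, 0.0338, 0, 0, 0], [0, -0.0013, 0.0375, 0, 0, 0], [0, -0.0013, 0.0375, 0, 0, 0]]' | grep -E 'pos|ft'
python3 steer.py '[[0, 0, 0.0025, 0, 0, 0], [0, 0, 0.005, 0, 0, 0], [0, 0, 0.005, 0, 0, 0]]' | grep -E 'pos|ft'
python3 steer.py '[[0, 0, 0.0025, 0, 0, 0], [0, 0, 0.0038, 0, 0, 0], [0, 0, 0.0038, 0, 0, 0]]' | grep -E 'pos|ft'
```

```text
ee_pos: [0.5655, -0.0875, 0.1233]
ft_force: [-0.1, 0.3, -0.3]
ee_pos: [0.5666, -0.0874, 0.1209]
ft_force: [-0.9, -0.2, 2.6]
ee_pos: [0.5666, -0.0874, 0.1176]
ft_force: [-0.2, 0.3, 3.7]
```

Converted, 0.003 m / 0.8 = 0.0038, 0.002 m / 0.8 = 0.0025.

```bash
python3 steer.py '[[0, 0, 0.0025, 0, 0, 0], [0, 0, 0.0038, 0, 0, 0], [0, 0, 0.0038, 0, 0, 0]]' | grep -E 'pos|ft'
python3 steer.py '[[0, 0, 0.0025, 0, 0, 0], [0, 0, 0.0038, 0, 0, 0], [0, 0, 0.0038, 0, 0, 0]]' | grep -E 'pos|ft'
```

```text
ee_pos: [0.5667, -0.0875, 0.1165]
ft_force: [-4.3, 0.2, 14.9]
ee_pos: [0.5669, -0.0875, 0.1163]
ft_force: [-10.2, 1.3, 28.5]
```

Converted, 0.003 m / 0.8 = 0.0038, 0.002 m / 0.8 = 0.0025.

```bash
python3 steer.py '[[0, 0, 0.0025, 0, 0, 0], [0, 0, 0.0038, 0, 0, 0], [0, 0, 0.0038, 0, 0, 0]]' | grep -E 'pos|ft'
```

```text
ee_pos: [0.567, -0.0875, 0.1161]
ft_force: [-15.8, 1.9, 42.1]
```

It has bottomed out hard, with the tip at about 94 mm. I'll lift straight up, come away and check.

Converted, 0.21 m / 0.8 = 0.2625, 0.18 m / 0.8 = 0.225.

```bash
python3 steer.py '[[0, 0, -0.01, 0, 0, 0], [0, 0, -0.025, 0, 0, 0], [0, 0, -0.0625, 0, 0, 0], [0, 0.05, -0.0875, 0, 0, 0], [0, 0.1125, -0.0875, 0, 0, 0], [0, 0.175, -0.0875, 0, 0, 0], [0, 0.225, -0.0875, 0, 0, 0], [0, 0.2625, -0.0875, 0, 0, 0]]' | grep -E 'clock|pos|ft'
python3 steer.py '[[0, 0.025, 0, 0, 0, 0], [0, 0.0375, 0, 0, 0, 0], [0, 0.0375, 0, 0, 0, 0]]' | grep -E 'clock|pos|ft'
python3 - <<'E'
from h import *
d=shot('top','t6.png');s=shot('side','s6.png')
a=cv2.resize(d['color'][170:240,280:400],None,fx=4,fy=4,interpolation=cv2.INTER_CUBIC)
b=cv2.resize(s['color'][190:260,285:345],None,fx=4,fy=4,interpolation=cv2.INTER_CUBIC)
cv2.imwrite('pics/c6.png',np.hstack([a,b])[...,::-1])
E
```

```text
clock: 11.95
ee_pos: [0.5808, -0.3014, 0.1771]
ft_force: [0.4, 0.5, -1.2]
clock: 12.25
ee_pos: [0.5841, -0.3276, 0.1775]
ft_force: [0.6, 0.2, -0.7]
```

View pics/c6.png

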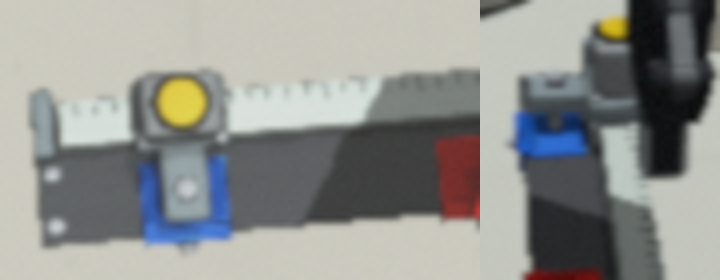

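The pin is still at crop (187,188), so the stop hasn't moved. In the side view the button sits visibly lower on the block, and the arm is clear. I'll hand in.

```bash
python3 -c "
from plant import r, imaging, job
print(job.sign_off())"
```

```text
the job is handed in; nothing more can be done
None
```

The stop's pin is in the blue notch (77.4 mm along the rail against 77.3 mm for the notch), the lock button is pressed fully down, the arm is clear of everything, and the job is handed in; no verdict was returned.

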